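# Set the running clearance of a spindle with its knurled nut

### The job

On the spindle unit, slide the slotted keeper plate by its upright lug along the guide rails, under the knurled nut, fully home against the spindle. Then thread the knurled nut down (clockwise seen from above) until it bottoms out, back it off a quarter turn for running clearance, and finish there still gripping the nut: do not let go of it at the end. Leave the bottle, the bearing and the impeller beside the unit where they are.

Things in the scene. Friction and masses are not known exactly. Their poses are not given: they have to be found in the camera images.
- spindle_unit: Fixed unit: grey plate 120 (x) by 110 mm (y), 12 mm thick, with a pulley hub and an upright threaded spindle, 13 mm across, its top 95 mm above the bench. Guide rails along the unit's x at y = 35 to 47 mm either side, tops 54 mm above the bench. Origin: centre of the underside, on the spindle axis; z up; +x is the way the keeper slides home, towards the robot within 0.35 rad (yaw near pi).
- keeper (a joint): Travel of the keeper, a steel plate 76 mm wide, its top 48 mm above the bench, with a slot that passes round the spindle. It slides in the rails along the unit's x: 0 = fully out, away from the robot; 0.045 m = fully home at its stop. Starts at 0 to 0.015; takes about 3 to 6 N to slide and stays where left.
- keeper_lug (a point): Point on the keeper's upright lug, on its centre line, 73 mm above the bench. The lug is 14 mm along the unit's x, 12 mm along its y, and stands from 52 to 86 mm above the bench. This point lies at unit x = -0.103 m with the keeper fully out and -0.058 m fully home, unit y = 0.
- nut: The knurled steel nut as one solid; origin on the axis at its underside (49 mm above the bench when bottomed out, up to 3 mm higher at the start), z up. A collar 45 mm across and 7 mm high, above it a knurled round part 40 mm across up to 40 mm above the underside, two small dark spanner holes in its top face. This frame does not turn with the nut.
- nut_turn (a joint): Turn of the nut in rad: 0 = bottomed out (hard stop), growing as it is unscrewed, counter-clockwise seen from above; a quarter turn back is 1.57. It starts at 2.2 to 3.6. It sinks 0.64 mm per rad as it is tightened, stays where it is left, and takes about 0.06 N m to turn.
- nut_grip (a point): Point on the nut's axis, 30 mm above its underside, in the middle of the height to grip; its x axis points through one of the two spanner holes and turns with the nut.
- thread_lock: Small red bottle with a white nozzle, 32 mm across, 102 mm high, standing on the bench beside the unit; origin at the centre of its underside. Stays where it is.
- bearing: Ball bearing lying flat, 35 mm across, 11 mm high; origin at the centre of its underside. Stays where it is.
- impeller: Black impeller with blades, 56 mm across, 17 mm high, lying flat beyond the unit; origin at the centre of its underside. Stays where it is.

How it is judged (in metres and radians):
On the way, in this order (a step that is already met when the one before it is completed fails the run):
1. the keeper is slid fully home (value of joint keeper above 0.041 m), for 0.2 s.
2. the nut is threaded down until it bottoms out (value of joint nut_turn below 0.07 rad and value of joint keeper above 0.041 m), for 0.2 s.
At the end, for the whole second after the job is handed in: The keeper is home (within 4 mm of its stop), the nut stands a quarter turn (1.57 rad, within 0.30 rad) back from where it bottomed out, at rest, and the fingers still grip it with more than 2 N (value of joint keeper above 0.041 m and value of joint nut_turn between 1.27 and 1.87 rad and velocity of joint nut_turn between -0.1 and 0.1 rad/s and contact force between the fingers and nut above 2 N); the arm keeps its last pose, push and grip.
It fails at once if the bottle was moved more than 20 mm or knocked over (distance of thread_lock from where it was at the start of the episode above 0.02 m or angle between thread_lock's own z axis and vertical above 0.5 rad).
It fails at once if the bearing was moved more than 20 mm (distance of bearing from where it was at the start of the episode above 0.02 m).
It fails at once if the impeller was moved more than 20 mm (distance of impeller from where it was at the start of the episode above 0.02 m).
It also fails if it takes over 72 s, if anything falls off the work surface, if the arm or the gripper's body presses on something with over 40 N, if the wrist force passes 120 N, or if a joint passes its speed limit or range.

### The arm

A 6-joint arm with a two-finger parallel gripper is mounted at the origin on a cart in front of the work surface, level with it; the furniture and walls round the work are solid. World frame = base frame: x ahead of the robot, y to its left, z up, the work surface at z = 0. Lengths are in m, angles in degrees, forces in N, time in s.
With the tool pointing down it reaches from about 0.375 to 0.9 m from the base axis. Payload 3.1 kg.
Tool frame: the origin (TCP) lies on the centre line of the jaws, within the pads' length; the fingertips stand 25 mm ahead of it and the grasp point (between the pads) lies 6 mm ahead of it; y points along the fingers, x is the direction in which the jaws open and shut, and the axes are right-handed (so a half turn about y gives the same grasp; the last joint's range is limited). The gripper opens to 87 mm and grips with 3 to 60 N. Pads are 19 mm wide; open, the fingers measure 117 mm over their backs; the gripper's body (75 mm by 190 mm) begins 51 mm behind the grasp point.
Start: joints at [59.731, 30.224, 82.088, -0, 67.689, -10.227], TCP at [0.214, 0.587, 0.248] pointing down, gripper open.
Joint ranges: [-176.69, 176.69], [-43.24, 126.21], [12.49, 139.97], [-82, 262], [0, 151.66], [-163.58, 163.58]. Speed limits (degrees/s): [159.86, 159.86, 180, 180, 180, 180].

### API

Orientations are given as a 3x3 rotation matrix whose columns are the frame's x, y, z axes.
In Python, from rig import * gives the robot as it stands.
- The arm moves only by the tool play_rows, never from a script. Its argument "commands" is a list of rows, each a list of 2 entries, a list of its own where there are three numbers: the shift along the world's x, y, z in m, then the turn, a rotation vector about the world's x, y, z in rad. A call has 1 to 10 rows; each row is the pose to reach, as a shift and turn from the pose commanded when the call began; what a row does not reach only later rows make up. A row lasts 1/8 s, in which the tool goes at most 62.5 mm and 10.7 degrees, less where a joint would pass 70% of its speed; a pose out of reach is approached as far as the arm can. A call with a gripper value outside its range is refused whole. "gripper" is the finger opening in m, from 0 to 0.087, set as the call begins (left out, the last holds). The fingers move at their own pace and stop on an object; the grip force is fixed at half the most. Time passes only in rows, so rows that repeat a pose let the fingers close. It gives the time, the measured TCP pose, the force and the opening at its end, in the units of the state.
- read_state(): the state, without advancing time (a new reading comes with each control period).
- capture(name): name is "side" or "top"; returns a dict with "frame" (420x560x3 uint8, red, green, blue), "depth" (420x560 float32, m along the optical axis (not along the pixel's ray), 0 where there is no reading), "mtx" (3x3 intrinsics, pixels), "dist_coeffs" ([k1, k2, p1, p2, k3] as OpenCV has them; the pictures are not rectified), "cam_to_world" (4x4, takes a point from camera to world coordinates). Camera axes: x right, y down, z forward; pixel columns grow to the right and rows downward; lengths in m; the calibration is good to about 2 mm. A picture is of the moment at which its call begins.
- hand_in(): hands the job in, once; it reports no verdict.
The state is a dict: "time_s": time; "joint_positions": joint angles; "qvel": joint speeds; "tau": joint torques, N m; "position": TCP position; "tcp_rot": TCP orientation; "force": force on the tool from outside, world axes, zero at the start; "moment": the same for the moment, N m; "opening": opening from 0.0 (shut) to 1.0 (fully open).
Only numpy, scipy, OpenCV 4.12 (cv2) and the standard library are available. Lean on these libraries where they do the work, as an engineer would, in place of code of your own. Each camera call takes 0.05 s, during which the arm holds its last target. There are 200 camera calls.

## Working session

There is one attempt and no reset: what is moved stays moved. The work goes in short steps, Python scripts to look and compute and a tool call to move; the robot and the scene stay as the last step left them, time stands still between calls to the robot, and variables do not carry over. Pictures are saved under pics/ and viewed, about 8 in all and at most 12, crops included, and the job is handed in when it is done.

Besides the shell and the picture viewer there is one more tool, called after "Request:" by a JSON object that holds its "api" and its "payload", one argument or row to a line. play_rows: Moves the arm, as the interface text tells. Its arguments: {"type":"object","properties":{"commands":{"type":"array"},"gripper":{"type":"number"}},"required":["commands"]}

```bash
ls; mkdir -p pics; python3 - <<'E'
from rig import *
import cv2, numpy as np
s=read_state(); print({k:np.round(v,3).tolist() for k,v in s.items()})
for n in ("side","top"):
    c=capture(n); np.savez(f"pics/{n}0.npz",**c); cv2.imwrite(f"pics/{n}0.png",c["frame"][:,:,::-1]); print(n,c["mtx"].round(1).tolist(),np.round(c["dist_coeffs"],3),c["cam_to_world"].round(3).tolist())
E
```

```text
pics
{'time_s': 0.0, 'joint_positions': [59.731, 30.278, 82.157, -0.001, 67.689, -10.227], 'qvel': [-0.016, 0.01, 0.031, -0.004, 0.006, -0.019], 'tau': [0.001, -44.006, -17.659, 0.063, 0.058, -0.0], 'position': [0.214, 0.587, 0.247], 'tcp_rot': [[0.343, -0.001, -0.939], [0.939, -0.002, 0.343], [-0.002, -1.0, 0.0]], 'force': [0.381, -0.37, 0.435], 'moment': [-0.013, 0.066, 0.004], 'opening': 0.999}
side [[542.3, 0.0, 279.6], [0.0, 542.3, 213.6], [0.0, 0.0, 1.0]] [-0.119  0.     0.     0.     0.   ] [[0.144, 0.65, -0.746, 1.198], [0.99, -0.097, 0.106, -0.466], [-0.003, -0.753, -0.658, 0.64], [0.0, 0.0, 0.0, 1.0]]
top [[517.2, 0.0, 268.7], [0.0, 517.2, 208.4], [0.0, 0.0, 1.0]] [-0.118  0.     0.     0.     0.   ] [[-0.006, -0.985, 0.172, 0.434], [-1.0, 0.008, 0.015, -0.391], [-0.017, -0.172, -0.985, 0.924], [0.0, 0.0, 0.0, 1.0]]
```

View pics/top0.png

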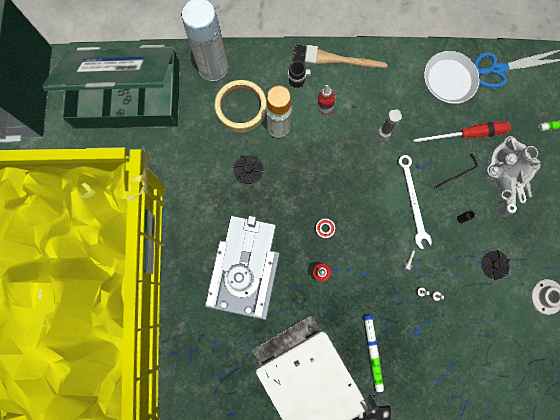

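View pics/side0.png

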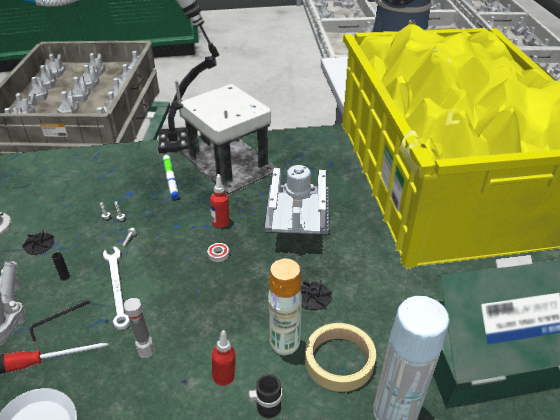

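The top view shows the unit at (240,275), with the nut at (240,278) and the lug at (251,222). The bottle is at (320,272), the bearing at (325,228) and the impeller at (248,168). A tall bin stands to the left, and a white table-like stand sits nearer the robot. The side view shows the nut at (298,180) and the open keeper facing the camera.

```bash
cat > h.py <<'E'
import cv2, numpy as np
def und(c,px): 
    p=cv2.undistortPoints(np.array(px,float).reshape(-1,1,2),c["mtx"],c["dist_coeffs"]).reshape(-1,2)
    return np.c_[p,np.ones(len(p))]
def ray(c,px): return c["cam_to_world"][:3,3], und(c,px)@c["cam_to_world"][:3,:3].T
def onplane(c,px,z):
    o,d=ray(c,px); return o+d*((z-o[2])/d[:,2])[:,None]
def cloud(c):
    h,w=c["depth"].shape; v,u=np.mgrid[:h,:w]
    p=und(c,np.c_[u.ravel(),v.ravel()])*c["depth"].reshape(-1,1)
    P=p@c["cam_to_world"][:3,:3].T+c["cam_to_world"][:3,3]; P[c["depth"].ravel()==0]=np.nan
    return P.reshape(h,w,3)
def tri(c1,p1,c2,p2):
    o1,d1=ray(c1,[p1]);o2,d2=ray(c2,[p2]);d1=d1[0];d2=d2[0]
    t,*_=np.linalg.lstsq(np.c_[d1,-d2],o2-o1,rcond=None)
    a=o1+d1*t[0];b=o2+d2*t[1]; return (a+b)/2,np.linalg.norm(a-b)
E
python3 - <<'E'
from h import *
T=dict(np.load("pics/top0.npz"));S=dict(np.load("pics/side0.npz"))
P=cloud(T);Q=cloud(S)
for n,(u,v) in dict(nut=(240,278),lug=(251,221),lugb=(251,224),bott=(320,272),bear=(325,228),imp=(248,168),bin=(140,200),bin2=(140,280),binr=(133,160),stand=(300,370),standtop=(310,335),standr=(262,355),kp=(250,245),bench=(290,200)).items(): print(n,P[v,u].round(3))
# nut top by height: connected
for nm,A in(("top",P),("side",Q)):
  near=(abs(A[...,0]-P[278,240,0])<.15)&(abs(A[...,1]-P[278,240,1])<.1)
  m=near&(A[...,2]>.084)&(A[...,2]<.105); pts=A[m]; print(nm,"z>.084",m.sum(),np.nanmedian(pts,0).round(4))
  m=near&(A[...,2]>.075); m=m.astype(np.uint8)
  n,l,st,ce=cv2.connectedComponentsWithStats(m)
  for i in range(1,n):
    if st[i,4]>15: p=A[l==i]; print(i,st[i],ce[i].round(1),p.min(0).round(3),p.max(0).round(3),np.median(p,0).round(3))
a=cv2.resize(cv2.imread("pics/top0.png")[205:325,195:345],None,fx=4,fy=4,interpolation=cv2.INTER_CUBIC)
b=cv2.resize(cv2.imread("pics/side0.png")[155:255,255:345],None,fx=4,fy=4.8,interpolation=cv2.INTER_CUBIC)
b=cv2.resize(cv2.imread("pics/side0.png")[155:245,255:335],(427,480),interpolation=cv2.INTER_CUBIC)
cv2.imwrite("pics/crop.png",np.hstack([a[:,:370],b]))
E
```

```text
nut [ 0.466 -0.331  0.093]
lug [ 0.559 -0.349  0.084]
lugb [ 0.554 -0.349  0.086]
bott [ 0.475 -0.459  0.095]
bear [ 0.558 -0.478  0.   ]
imp [ 0.668 -0.34   0.012]
bin [ 0.573 -0.195  0.203]
bin2 [nan nan nan]
binr [ 0.63  -0.185  0.213]
stand [ 0.327 -0.424  0.129]
standtop [ 0.371 -0.446  0.023]
standr [ 0.335 -0.363 -0.001]
kp [ 0.524 -0.345  0.047]
bench [ 0.61  -0.415  0.001]
top z>.084 531 [ 0.4677 -0.331   0.089 ]
1 [247 216   9  10  67] [250.9 220.5] [ 0.553 -0.355  0.075] [ 0.568 -0.342  0.088] [ 0.56  -0.349  0.085]
2 [227 265  25  26 487] [238.6 277.5] [ 0.447 -0.349  0.077] [ 0.487 -0.31   0.096] [ 0.466 -0.329  0.089]
3 [ 256  340   50   38 1192] [284.9 364. ] [ 0.316 -0.431  0.099] [ 0.369 -0.357  0.133] [ 0.334 -0.405  0.129]
side z>.084 528 [ 0.4693 -0.3428  0.0911]
1 [ 231  107   40   34 1031] [250.6 121.7] [ 0.316 -0.431  0.075] [ 0.372 -0.359  0.133] [ 0.342 -0.397  0.121]
2 [287 165  24  21 406] [298.2 174.8] [ 0.452 -0.35   0.075] [ 0.492 -0.309  0.097] [ 0.479 -0.332  0.09 ]
3 [292 207   8  12  83] [295.7 212.1] [ 0.556 -0.357  0.075] [ 0.573 -0.344  0.089] [ 0.568 -0.35   0.085]
```

View pics/crop.png

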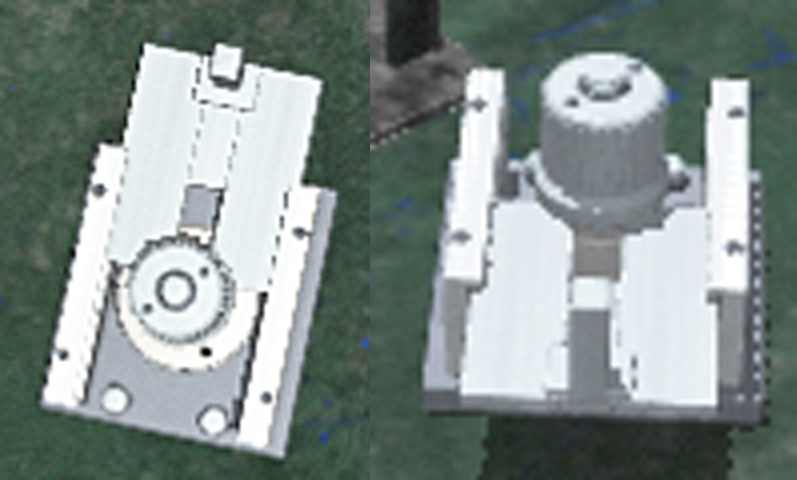

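```bash
python3 - <<'E'
from h import *
from rig import *
T=dict(np.load("pics/top0.npz"));S=dict(np.load("pics/side0.npz"))
print("spindle top",tri(T,(239,277.75),S,(299,170.9)))
# lug top centre: top crop ~(228,52)... side crop (588,291)
f=lambda x,y:(195+x/4-.4,205+y/4-.4)
g=lambda x,y:(255+(x-370)/5.3375-.4,155+y/5.333-.4)
print("lug top",tri(T,f(228,57),S,g(591,290)))
for a,b in (((112,146),(42,403)),((335,190),(285,455)),((145,43),(121,170)),((322,78),(298,195))):
    A=onplane(T,[f(*a),f(*b)],.052); d=A[1]-A[0]; print("edge",A.round(3)[:,:2].tolist(),np.arctan2(d[1],d[0]))
P=cloud(T);Q=cloud(S)
for A in(P,Q):
    m=(A[...,2]>.1)&(A[...,0]<.45)&(A[...,1]<-.25)&(A[...,0]>.1)&(A[...,2]<.25)&(A[...,1]>-.6); p=A[m]
    d=np.hypot(p[:,0]-.469,p[:,1]+.33); i=np.argsort(d)[:5]; print("stand",p[i].round(3).tolist(),d[i].round(3),np.percentile(p[:,2],99.9))
    m=(A[...,2]>.1)&(A[...,0]>.3)&(A[...,0]<.7)&(A[...,1]>-.3)&(A[...,1]<-.1);p=A[m]
    print("bin ymin",np.percentile(p[:,1],[0,.2,1,5]).round(3),p[:,0].min(),p[:,2].max())
E
```

```text
spindle top (array([ 0.46669195, -0.32877855,  0.08810216]), np.float64(0.0014490079832367967))
lug top (array([ 0.56257698, -0.34958664,  0.08670539]), np.float64(0.0003862233120667512))
edge [[0.53, -0.299], [0.422, -0.27]] 2.8823674375558768
edge [[0.511, -0.393], [0.401, -0.372]] 2.947595118103139
edge [[0.574, -0.313], [0.52, -0.303]] 2.9623754608063733
edge [[0.559, -0.388], [0.509, -0.378]] 2.9336522351916003
stand [[0.348, -0.391, 0.117], [0.346, -0.388, 0.115], [0.345, -0.387, 0.107], [0.348, -0.393, 0.121], [0.347, -0.391, 0.127]] [0.136 0.136 0.136 0.136 0.136] 0.17578922838861785
bin ymin [-0.205 -0.203 -0.197 -0.194] 0.3000214824830514 0.27527605807509803
stand [[0.348, -0.386, 0.112], [0.358, -0.405, 0.12], [0.349, -0.389, 0.128], [0.357, -0.403, 0.111], [0.35, -0.391, 0.128]] [0.134 0.134 0.134 0.134 0.134] 0.2471285732355317
bin ymin [-0.205 -0.204 -0.203 -0.196] 0.3000045789023449 0.2758241589800311
```

```bash
python3 - <<'E'
from h import *
T=dict(np.load("pics/top0.npz"));S=dict(np.load("pics/side0.npz"))
p=np.r_[cloud(T).reshape(-1,3),cloud(S).reshape(-1,3)]; p=p[~np.isnan(p[:,0])]
for x in np.arange(.1,.9,.1):
    print(round(x,1),[ (lambda q: round(q.max(),2) if len(q) else None)(p[(abs(p[:,0]-x-.05)<.05)&(abs(p[:,1]-y)<.05),2]) for y in np.arange(.6,-.6,-.1)])
E
```

```text
0.1 [None, None, None, None, None, np.float64(0.22), np.float64(0.25), np.float64(0.24), np.float64(0.22), np.float64(0.0), np.float64(0.0), np.float64(0.14)]
0.2 [None, None, None, None, None, np.float64(0.25), np.float64(0.25), np.float64(0.27), np.float64(0.22), np.float64(0.01), np.float64(0.23), np.float64(0.32)]
0.3 [None, None, None, None, None, np.float64(0.25), np.float64(0.28), np.float64(0.27), np.float64(0.22), np.float64(0.01), np.float64(0.15), np.float64(0.13)]
0.4 [None, None, None, None, None, np.float64(0.25), np.float64(0.28), np.float64(0.28), np.float64(0.24), np.float64(0.1), np.float64(0.06), np.float64(0.1)]
0.5 [None, None, None, None, None, np.float64(0.26), np.float64(0.26), np.float64(0.26), np.float64(0.24), np.float64(0.09), np.float64(0.09), np.float64(0.02)]
0.6 [None, None, None, None, None, np.float64(0.15), np.float64(0.26), np.float64(0.26), np.float64(0.22), np.float64(0.02), np.float64(0.01), np.float64(0.0)]
0.7 [None, None, None, None, None, np.float64(0.18), np.float64(0.15), np.float64(0.16), np.float64(0.15), np.float64(0.03), np.float64(0.16), np.float64(0.1)]
0.8 [None, None, None, None, None, np.float64(0.2), np.float64(0.14), np.float64(0.14), np.float64(0.2), np.float64(0.2), np.float64(0.06), np.float64(0.07)]
```

Request:
{"api": "play_rows", "payload": {
  "commands": [
    [[0, 0, 0.05], [0, 0, 0]],
    [[0, 0, 0.1], [0, 0, 0]],
    [[0, 0, 0.15], [0, 0, 0]],
    [[0, 0, 0.2], [0, 0, 0.05]],
    [[0, 0, 0.2], [0, 0, 0.144]]
  ],
  "gripper": 0.087
}}

```text
time_s: 0.72
position: [0.2148, 0.5885, 0.4529]
tcp_rot: [[0.201, 0.005, -0.979], [0.979, 0.009, 0.201], [0.01, -1.0, -0.003]]
force: [0.5, -0.4, -0.0]
opening: 1.003
```

Request:
{"api": "play_rows", "payload": {
  "commands": [
    [[0.03, -0.05, 0], [0, 0, 0]],
    [[0.06, -0.1, 0], [0, 0, 0]],
    [[0.09, -0.15, 0], [0, 0, 0]],
    [[0.12, -0.2, 0], [0, 0, 0]],
    [[0.15, -0.25, 0], [0, 0, 0]],
    [[0.18, -0.3, 0], [0, 0, 0]],
    [[0.21, -0.35, 0], [0, 0, 0]],
    [[0.235, -0.4, 0], [0, 0, 0]],
    [[0.255, -0.45, 0], [0, 0, 0]],
    [[0.275, -0.5, 0], [0, 0, 0]]
  ]
}}

```text
time_s: 1.98
position: [0.4894, 0.0854, 0.4471]
tcp_rot: [[0.205, -0.001, -0.979], [0.979, 0.0, 0.205], [0.0, -1.0, 0.001]]
force: [0.3, -0.3, -0.4]
opening: 1.003
```

Request:
{"api": "play_rows", "payload": {
  "commands": [
    [[0.015, -0.055, 0], [0, 0, 0]],
    [[0.03, -0.11, 0], [0, 0, 0]],
    [[0.04, -0.165, 0], [0, 0, 0]],
    [[0.05, -0.22, 0], [0, 0, 0]],
    [[0.06, -0.275, 0], [0, 0, 0]],
    [[0.068, -0.33, 0], [0, 0, 0]],
    [[0.073, -0.38, 0], [0, 0, 0]],
    [[0.073, -0.42, 0], [0, 0, 0]],
    [[0.073, -0.437, 0], [0, 0, 0]],
    [[0.073, -0.437, 0], [0, 0, 0]]
  ]
}}

```text
time_s: 3.22
position: [0.5619, -0.3501, 0.4467]
tcp_rot: [[0.205, -0.001, -0.979], [0.979, 0.002, 0.205], [0.001, -1.0, 0.001]]
force: [0.5, 0.6, -0.3]
opening: 1.005
```

Request:
{"api": "play_rows", "payload": {
  "commands": [
    [[0, 0, -0.06], [0, 0, 0]],
    [[0, 0, -0.12], [0, 0, 0]],
    [[0, 0, -0.18], [0, 0, 0]],
    [[0, 0, -0.23], [0, 0, 0]],
    [[0, 0, -0.28], [0, 0, 0]],
    [[0, 0, -0.31], [0, 0, 0]],
    [[0, 0, -0.31], [0, 0, 0]]
  ],
  "gripper": 0.05
}}

```text
time_s: 4.1
position: [0.5611, -0.3465, 0.1354]
tcp_rot: [[0.203, -0.005, -0.979], [0.979, 0.005, 0.203], [0.004, -1.0, 0.006]]
force: [0.8, -0.1, 0.2]
opening: 0.577
```

```bash
python3 - <<'E'
from rig import *
import cv2,numpy as np
a=capture("side")["frame"][:,:,::-1];b=capture("top")["frame"][:,:,::-1]
r=lambda i:cv2.resize(i,(400,480),interpolation=cv2.INTER_CUBIC)
cv2.imwrite("pics/p4.png",np.hstack([r(a[100:244,235:355]),r(b[175:319,190:310])]))
E
```

```text
(no output)
```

View pics/p4.png

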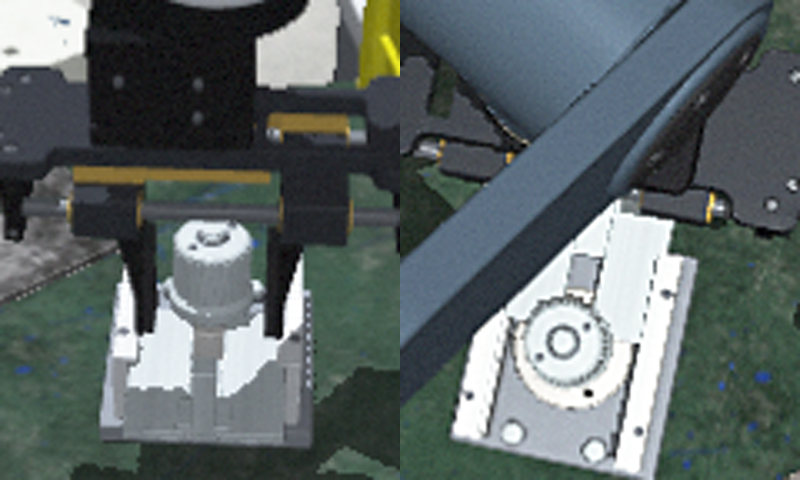

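The fingers straddle the lug: tips are at (145,330) and (275,330), with the lug at (207,340). I'll descend and grip.

Request:
{"api": "play_rows", "payload": {
  "commands": [
    [[0, 0, -0.02], [0, 0, 0]],
    [[0, 0, -0.04], [0, 0, 0]],
    [[0, 0, -0.053], [0, 0, 0]],
    [[0, 0, -0.053], [0, 0, 0]],
    [[0, 0, -0.053], [0, 0, 0]]
  ]
}}

```text
time_s: 4.82
position: [0.5623, -0.3501, 0.0846]
tcp_rot: [[0.204, 0.0, -0.979], [0.979, -0.0, 0.204], [-0.0, -1.0, -0.0]]
force: [0.2, -1.4, 0.2]
opening: 0.574
```

Request:
{"api": "play_rows", "payload": {
  "commands": [
    [[0, 0, 0], [0, 0, 0]],
    [[0, 0, 0], [0, 0, 0]],
    [[0, 0, 0], [0, 0, 0]],
    [[0, 0, 0], [0, 0, 0]],
    [[0, 0, 0], [0, 0, 0]],
    [[0, 0, 0], [0, 0, 0]],
    [[0, 0, 0], [0, 0, 0]],
    [[0, 0, 0], [0, 0, 0]]
  ],
  "gripper": 0.0
}}

```text
time_s: 5.82
position: [0.5624, -0.3486, 0.0846]
tcp_rot: [[0.205, 0.0, -0.979], [0.979, 0.002, 0.205], [0.002, -1.0, 0.0]]
force: [2.7, 5.2, 2.1]
opening: 0.137
```

Opening is 12 mm, so the lug is gripped. Now I'll slide it along (-0.979, 0.205).

Request:
{"api": "play_rows", "payload": {
  "commands": [
    [[-0.004, 0.001, 0], [0, 0, 0]],
    [[-0.008, 0.0017, 0], [0, 0, 0]],
    [[-0.012, 0.0025, 0], [0, 0, 0]],
    [[-0.016, 0.0033, 0], [0, 0, 0]],
    [[-0.02, 0.0042, 0], [0, 0, 0]],
    [[-0.024, 0.005, 0], [0, 0, 0]],
    [[-0.028, 0.0058, 0], [0, 0, 0]],
    [[-0.032, 0.0066, 0], [0, 0, 0]],
    [[-0.034, 0.0071, 0], [0, 0, 0]],
    [[-0.034, 0.0071, 0], [0, 0, 0]]
  ]
}}

```text
time_s: 7.08
position: [0.5289, -0.3415, 0.0846]
tcp_rot: [[0.205, 0.001, -0.979], [0.979, 0.002, 0.205], [0.002, -1.0, -0.001]]
force: [3.3, 6.0, 1.6]
opening: 0.138
```

Request:
{"api": "play_rows", "payload": {
  "commands": [
    [[-0.001, 0.0002, 0], [0, 0, 0]],
    [[-0.002, 0.0004, 0], [0, 0, 0]],
    [[-0.003, 0.0006, 0], [0, 0, 0]],
    [[-0.004, 0.0008, 0], [0, 0, 0]],
    [[-0.004, 0.0008, 0], [0, 0, 0]]
  ]
}}

```text
time_s: 7.7
position: [0.5255, -0.3408, 0.0847]
tcp_rot: [[0.205, 0.002, -0.979], [0.979, 0.001, 0.205], [0.002, -1.0, -0.002]]
force: [5.1, 5.6, 0.5]
opening: 0.136
```

Request:
{"api": "play_rows", "payload": {
  "commands": [
    [[-0.001, 0.0002, 0], [0, 0, 0]],
    [[-0.002, 0.0004, 0], [0, 0, 0]],
    [[-0.002, 0.0004, 0], [0, 0, 0]]
  ]
}}

```text
time_s: 8.07
position: [0.5254, -0.3408, 0.0847]
tcp_rot: [[0.206, 0.006, -0.979], [0.979, -0.0, 0.206], [0.001, -1.0, -0.006]]
force: [9.8, 6.0, -2.1]
opening: 0.132
```

The lug stalls at about 59 mm from the spindle with the force rising, so it is at the stop. I'll nudge once more, release and lift.

Request:
{"api": "play_rows", "payload": {
  "commands": [
    [[-0.0015, 0.0003, 0], [0, 0, 0]],
    [[-0.0015, 0.0003, 0], [0, 0, 0]],
    [[-0.0015, 0.0003, 0], [0, 0, 0]]
  ]
}}

```text
time_s: 8.45
position: [0.5252, -0.3408, 0.0847]
tcp_rot: [[0.206, 0.009, -0.978], [0.979, -0.001, 0.206], [0.001, -1.0, -0.009]]
force: [12.5, 6.4, -4.4]
opening: 0.14
```

Request:
{"api": "play_rows", "payload": {
  "commands": [
    [[0, 0, 0], [0, 0, 0]],
    [[0, 0, 0], [0, 0, 0]],
    [[0, 0, 0], [0, 0, 0]],
    [[0, 0, 0], [0, 0, 0]],
    [[0, 0, 0.02], [0, 0, 0]],
    [[0, 0, 0.05], [0, 0, 0]],
    [[0, 0, 0.1], [0, 0, 0]]
  ],
  "gripper": 0.065
}}

```text
time_s: 9.32
position: [0.5193, -0.3406, 0.1838]
tcp_rot: [[0.205, -0.004, -0.979], [0.979, 0.003, 0.205], [0.002, -1.0, 0.004]]
force: [0.4, -0.7, 0.4]
opening: 0.734
```

Request:
{"api": "play_rows", "payload": {
  "commands": [
    [[0, 0, 0.06], [0, 0, 0]],
    [[0.04, 0.01, 0.1], [0, 0, 0]],
    [[0.09, 0.03, 0.12], [0, 0, 0]],
    [[0.14, 0.05, 0.13], [0, 0, 0]],
    [[0.18, 0.06, 0.13], [0, 0, 0]],
    [[0.18, 0.06, 0.13], [0, 0, 0]]
  ]
}}

```text
time_s: 10.07
position: [0.7026, -0.2798, 0.3135]
tcp_rot: [[0.201, 0.0, -0.98], [0.98, 0.0, 0.201], [0.0, -1.0, -0.0]]
force: [-0.2, -0.2, 0.1]
opening: 0.745
```

```bash
python3 - <<'E'
from rig import *
import cv2,numpy as np
s=capture("side");t=capture("top");np.savez("pics/side1.npz",**s);np.savez("pics/top1.npz",**t)
a=s["frame"][:,:,::-1];b=t["frame"][:,:,::-1]
r=lambda i:cv2.resize(i,(400,480),interpolation=cv2.INTER_CUBIC)
cv2.imwrite("pics/p5.png",np.hstack([r(a[140:260,250:350]),r(b[205:325,190:290])]))
E
```

```text
(no output)
```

View pics/p5.png

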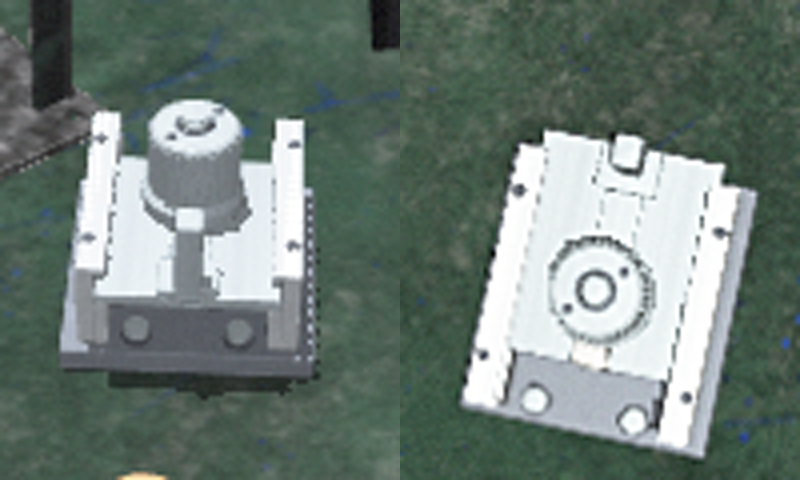

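The keeper looks home: the lug is at (628,152) and the plate has passed under the nut. The spanner holes are at (624,271) and (567,309). Next I'll go above the nut.

Request:
{"api": "play_rows", "payload": {
  "commands": [
    [[-0.05, -0.01, 0], [0, 0, 0]],
    [[-0.11, -0.02, -0.01], [0, 0, 0]],
    [[-0.16, -0.03, -0.03], [0, 0, 0]],
    [[-0.21, -0.043, -0.06], [0, 0, 0]],
    [[-0.2346, -0.0492, -0.11], [0, 0, 0]],
    [[-0.2346, -0.0492, -0.16], [0, 0, 0]],
    [[-0.2346, -0.0492, -0.165], [0, 0, 0]],
    [[-0.2346, -0.0492, -0.165], [0, 0, 0]],
    [[-0.2346, -0.0492, -0.165], [0, 0, 0]]
  ]
}}

```text
time_s: 11.3
position: [0.4672, -0.3316, 0.1518]
tcp_rot: [[0.204, 0.003, -0.979], [0.979, -0.003, 0.204], [-0.003, -1.0, -0.004]]
force: [0.2, 0.0, 0.6]
opening: 0.746
```

Request:
{"api": "play_rows", "payload": {
  "commands": [
    [[0.0005, 0.001, -0.02], [0, 0, 0]],
    [[0.0005, 0.001, -0.04], [0, 0, 0]],
    [[0.0005, 0.001, -0.06], [0, 0, 0]],
    [[0.0005, 0.001, -0.061], [0, 0, 0]],
    [[0.0005, 0.001, -0.061], [0, 0, 0]],
    [[0.0005, 0.001, -0.061], [0, 0, 0]]
  ]
}}

```text
time_s: 12.05
position: [0.4673, -0.3301, 0.0899]
tcp_rot: [[0.204, 0.002, -0.979], [0.979, -0.002, 0.204], [-0.002, -1.0, -0.002]]
force: [0.7, -0.0, -0.1]
opening: 0.747
```

Request:
{"api": "play_rows", "payload": {
  "commands": [
    [[0.0005, 0.001, -0.001], [0, 0, 0]],
    [[0.0005, 0.001, -0.001], [0, 0, 0]],
    [[0.0005, 0.001, -0.001], [0, 0, 0]],
    [[0.0005, 0.001, -0.001], [0, 0, 0]],
    [[0.0005, 0.001, -0.001], [0, 0, 0]],
    [[0.0005, 0.001, -0.001], [0, 0, 0]],
    [[0.0005, 0.001, -0.001], [0, 0, 0]],
    [[0.0005, 0.001, -0.001], [0, 0, 0]]
  ],
  "gripper": 0.0
}}

```text
time_s: 13.05
position: [0.4671, -0.3283, 0.0876]
tcp_rot: [[0.204, -0.0, -0.979], [0.979, 0.0, 0.204], [0.0, -1.0, 0.0]]
force: [-0.0, 1.5, 1.9]
opening: 0.448
```

```bash
python3 -c "
from rig import *
s=read_state();print(s['position'],s['force'],s['moment'],s['joint_positions'],s['opening']*87)"
```

```text
[ 0.46706177 -0.32833596  0.08758508] [-0.00227792  1.5070449   1.90158737] [ 0.23440382 -0.00468281 -0.03201465] [-4.63212237e+01  3.91965195e+01  9.70508234e+01  1.07005088e-02
  4.37621529e+01 -1.24534723e+02] 38.96473429729177
```

Request:
{"api": "play_rows", "payload": {
  "commands": [
    [[0, 0, -0.0001], [0, 0, -0.1]],
    [[0, 0, -0.0001], [0, 0, -0.2]],
    [[0, 0, -0.0002], [0, 0, -0.3]],
    [[0, 0, -0.0003], [0, 0, -0.4]],
    [[0, 0, -0.0003], [0, 0, -0.5]],
    [[0, 0, -0.0004], [0, 0, -0.6]],
    [[0, 0, -0.0005], [0, 0, -0.7]],
    [[0, 0, -0.0005], [0, 0, -0.8]],
    [[0, 0, -0.0006], [0, 0, -0.9]],
    [[0, 0, -0.0006], [0, 0, -1.0]]
  ]
}}

```text
time_s: 14.3
position: [0.4683, -0.3268, 0.087]
tcp_rot: [[0.936, 0.002, -0.353], [0.353, 0.002, 0.936], [0.003, -1.0, 0.001]]
force: [5.6, 6.7, 0.2]
opening: 0.455
```

```bash
cat > st.py <<'E'
from rig import *
import numpy as np
s=read_state();R=s['tcp_rot'];print(round(s['time_s'],2),np.round(s['position'],4),'F',np.round(s['force'],1),'M',np.round(s['moment'],3),'q6',round(s['joint_positions'][5],1),'yaw',np.degrees(np.arctan2(R[1][0],R[0][0])).round(2),'tau6',round(s['tau'][5],3))
E
python3 st.py
```

```text
14.3 [ 0.4683 -0.3268  0.087 ] F [5.6 6.7 0.2] M [ 1.028 -0.999  0.073] q6 -67.1 yaw 20.66 tau6 -0.443
```

Request:
{"api": "play_rows", "payload": {
  "commands": [
    [[0.0005, 0.0007, -0.0001], [0, 0, -0.1]],
    [[0.0007, 0.001, -0.0001], [0, 0, -0.2]],
    [[0.0007, 0.001, -0.0002], [0, 0, -0.3]],
    [[0.0007, 0.001, -0.0003], [0, 0, -0.4]],
    [[0.0007, 0.001, -0.0003], [0, 0, -0.5]],
    [[0.0007, 0.001, -0.0004], [0, 0, -0.6]],
    [[0.0007, 0.001, -0.0005], [0, 0, -0.7]],
    [[0.0007, 0.001, -0.0005], [0, 0, -0.8]],
    [[0.0007, 0.001, -0.0006], [0, 0, -0.9]],
    [[0.0007, 0.001, -0.0006], [0, 0, -1.0]]
  ]
}}

```text
time_s: 15.55
position: [0.4704, -0.3271, 0.0864]
tcp_rot: [[0.802, 0.005, 0.597], [-0.597, -0.0, 0.802], [0.004, -1.0, 0.003]]
force: [8.5, 3.8, -1.8]
opening: 0.45
```

```bash
python3 st.py
```

```text
15.55 [ 0.4704 -0.3271  0.0864] F [ 8.5  3.8 -1.8] M [ 0.706 -1.266  0.055] q6 -9.6 yaw -36.65 tau6 -0.449
```

Request:
{"api": "play_rows", "payload": {
  "commands": [
    [[0.001, 0, 0], [0, 0, -0.05]],
    [[0.001, 0, -0.0001], [0, 0, -0.1]],
    [[0.001, 0, -0.0001], [0, 0, -0.15]],
    [[0.001, 0, -0.0001], [0, 0, -0.2]],
    [[0.001, 0, -0.0002], [0, 0, -0.25]],
    [[0.001, 0, -0.0002], [0, 0, -0.3]]
  ]
}}

```text
time_s: 16.3
position: [0.471, -0.3274, 0.0862]
tcp_rot: [[0.592, 0.004, 0.806], [-0.806, -0.001, 0.592], [0.003, -1.0, 0.003]]
force: [6.6, 2.6, -1.4]
opening: 0.456
```

```bash
python3 st.py
```

```text
16.3 [ 0.471  -0.3274  0.0862] F [ 6.6  2.6 -1.4] M [ 0.499 -1.026  0.055] q6 7.5 yaw -53.72 tau6 -0.196
```

Request:
{"api": "play_rows", "payload": {
  "commands": [
    [[0, 0, 0], [0, 0, -0.05]],
    [[0, 0, -0.0001], [0, 0, -0.1]],
    [[0, 0, -0.0001], [0, 0, -0.15]],
    [[0, 0, -0.0001], [0, 0, -0.2]],
    [[0, 0, -0.0002], [0, 0, -0.25]],
    [[0, 0, -0.0002], [0, 0, -0.3]]
  ]
}}

```text
time_s: 17.05
position: [0.4695, -0.3287, 0.0863]
tcp_rot: [[0.332, 0.001, 0.943], [-0.943, -0.003, 0.332], [0.004, -1.0, 0.0]]
force: [3.5, 1.4, 1.2]
opening: 0.456
```

```bash
python3 st.py
```

```text
17.05 [ 0.4695 -0.3287  0.0863] F [3.5 1.4 1.2] M [ 0.14  -0.375  0.819] q6 24.6 yaw -70.6 tau6 0.549
```

The moment jumped to 0.82 N m, so the nut has reached its stop. I'll hold it there, then back off in small steps to see where the nut starts to follow.

Request:
{"api": "play_rows", "payload": {
  "commands": [
    [[0, 0, 0], [0, 0, -0.02]],
    [[0, 0, 0], [0, 0, -0.02]],
    [[0, 0, 0], [0, 0, -0.02]],
    [[0, 0, 0], [0, 0, -0.02]]
  ]
}}

```text
time_s: 17.55
position: [0.4696, -0.3286, 0.0863]
tcp_rot: [[0.311, 0.002, 0.95], [-0.95, -0.002, 0.311], [0.003, -1.0, 0.001]]
force: [2.2, -2.7, 1.0]
opening: 0.453
```

```bash
python3 st.py
```

```text
17.55 [ 0.4696 -0.3286  0.0863] F [ 2.2 -2.7  1. ] M [-0.629 -0.361  0.792] q6 25.7 yaw -71.87 tau6 0.758
```

Request:
{"api": "play_rows", "payload": {
  "commands": [
    [[0, 0, 0], [0, 0, 0.03]],
    [[0, 0, 0], [0, 0, 0.03]]
  ]
}}

```text
time_s: 17.8
position: [0.4696, -0.3286, 0.0863]
tcp_rot: [[0.338, 0.002, 0.941], [-0.941, -0.002, 0.338], [0.003, -1.0, 0.002]]
force: [3.6, -3.8, 1.3]
opening: 0.449
```

```bash
python3 st.py
```

```text
17.8 [ 0.4696 -0.3286  0.0863] F [ 3.6 -3.8  1.3] M [-0.928 -0.426  0.242] q6 24.1 yaw -70.25 tau6 0.246
```

Request:
{"api": "play_rows", "payload": {
  "commands": [
    [[0, 0, 0], [0, 0, 0.03]],
    [[0, 0, 0], [0, 0, 0.03]]
  ]
}}

```text
time_s: 18.05
position: [0.4696, -0.3285, 0.0863]
tcp_rot: [[0.365, 0.003, 0.931], [-0.931, -0.002, 0.365], [0.002, -1.0, 0.002]]
force: [3.2, -4.1, 2.3]
opening: 0.452
```

```bash
python3 st.py
```

```text
18.05 [ 0.4696 -0.3285  0.0863] F [ 3.2 -4.1  2.3] M [-0.896 -0.358  0.011] q6 22.4 yaw -68.62 tau6 -0.01
```

Request:
{"api": "play_rows", "payload": {
  "commands": [
    [[0, 0, 0], [0, 0, 0.03]],
    [[0, 0, 0], [0, 0, 0.03]]
  ]
}}

```text
time_s: 18.3
position: [0.4696, -0.3286, 0.0864]
tcp_rot: [[0.392, 0.003, 0.92], [-0.92, -0.002, 0.392], [0.003, -1.0, 0.002]]
force: [2.8, -3.9, 2.5]
opening: 0.452
```

```bash
python3 st.py
```

```text
18.3 [ 0.4696 -0.3286  0.0864] F [ 2.8 -3.9  2.5] M [-0.97  -0.327  0.017] q6 20.7 yaw -66.9 tau6 -0.014
```

The nut starts to follow at yaw about -69.3°. The target is about +20.7°, which leaves 1.53 rad and a 1 mm rise.

Request:
{"api": "play_rows", "payload": {
  "commands": [
    [[0, 0, 0.0001], [0, 0, 0.1]],
    [[0, 0, 0.0001], [0, 0, 0.2]],
    [[0, 0, 0.0002], [0, 0, 0.3]],
    [[0, 0, 0.0003], [0, 0, 0.4]],
    [[0, 0, 0.0003], [0, 0, 0.5]],
    [[0, 0, 0.0004], [0, 0, 0.6]],
    [[0, 0, 0.0005], [0, 0, 0.7]],
    [[0, 0, 0.0005], [0, 0, 0.8]],
    [[0, 0, 0.0006], [0, 0, 0.9]],
    [[0, 0, 0.0006], [0, 0, 1.0]]
  ]
}}

```text
time_s: 19.55
position: [0.4694, -0.3283, 0.087]
tcp_rot: [[0.986, 0.002, 0.164], [-0.164, -0.001, 0.986], [0.002, -1.0, -0.001]]
force: [2.6, -3.5, 2.7]
opening: 0.451
```

Request:
{"api": "play_rows", "payload": {
  "commands": [
    [[0, 0, 0.0001], [0, 0, 0.1]],
    [[0, 0, 0.0001], [0, 0, 0.2]],
    [[0, 0, 0.0002], [0, 0, 0.3]],
    [[0, 0, 0.0003], [0, 0, 0.4]],
    [[0, 0, 0.0003], [0, 0, 0.48]],
    [[0, 0, 0.0003], [0, 0, 0.52]],
    [[0, 0, 0.0003], [0, 0, 0.52]],
    [[0, 0, 0.0003], [0, 0, 0.52]],
    [[0, 0, 0.0003], [0, 0, 0.52]]
  ]
}}

```text
time_s: 20.68
position: [0.4693, -0.3283, 0.0873]
tcp_rot: [[0.938, 0.002, -0.346], [0.346, -0.001, 0.938], [0.001, -1.0, -0.002]]
force: [2.2, -5.0, 3.2]
opening: 0.45
```

```bash
python3 st.py; python3 - <<'E'
from rig import *
import cv2,numpy as np
s=capture("side");t=capture("top");np.savez("pics/side2.npz",**s)
a=s["frame"][:,:,::-1];b=t["frame"][:,:,::-1]
r=lambda i:cv2.resize(i,(400,480),interpolation=cv2.INTER_CUBIC)
cv2.imwrite("pics/p6.png",np.hstack([r(a[140:236,260:340]),r(b[165:325,200:333])]))
E
```

```text
20.68 [ 0.4693 -0.3283  0.0873] F [ 2.2 -5.   3.2] M [-0.888 -0.398 -0.01 ] q6 -66.4 yaw 20.24 tau6 -0.004
```

View pics/p6.png

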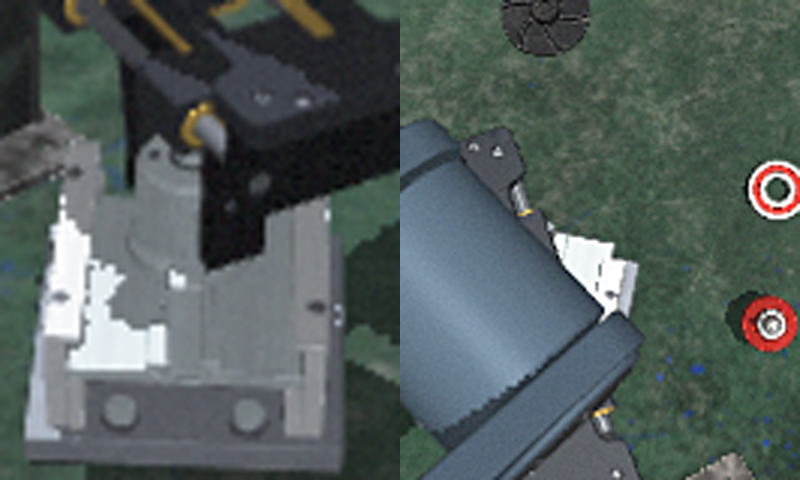

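```bash
python3 - <<'E'
from h import *
S1=dict(np.load("pics/side1.npz"));S2=dict(np.load("pics/side2.npz"));T1=dict(np.load("pics/top1.npz"))
A=lambda d:np.degrees(np.arctan2(d[1],d[0]))
p=onplane(S1,[(292.6,173.6),(304.35,167.35)],.0915);d=p[0]-p[1];print("side1",p,A(d)); cen=p.mean(0)
q=onplane(T1,[(245.6,272.35),(231.35,281.85)],.0915);print("top1",A(q[0]-q[1]),q.mean(0))
h=onplane(S2,[(290.6,170.4)],.0905)[0];print("now",h,h-cen,A(h-cen))
E
```

```text
side1 [[ 0.47711186 -0.34084325  0.0915    ]
 [ 0.46255112 -0.31812535  0.0915    ]] -57.342683789874414
top1 -56.59140096012211 [ 0.46750816 -0.32891163  0.0915    ]
now [ 0.46637931 -0.34251041  0.0905    ] [-0.00345218 -0.01302611 -0.001     ] -104.84328316328899
```

The hole check agrees. The nut has turned a net -48° and the gripper -58°, so the fingers slipped about 10° at the hard stop. The back-off was measured after that slip. I'll hand in.

```bash
python3 -c "
from rig import *
print(hand_in())"; python3 st.py
```

```text
the job is handed in; nothing more can be done
None
the job is handed in; nothing more can be done
```

The keeper is slid home, and the nut was threaded down to its stop and backed off about a quarter turn. I handed in at 20.7 s with the fingers still closed on the nut. No verdict is reported, so this rests on my own checks.

- **Keeper:** It stalled at its stop with the lug about 59 mm from the spindle and the force rising to 12.5 N. The pictures taken after release show it home under the nut.
- **Bottoming out:** The moment jumped to about 0.8 N m after roughly 2.4 rad of tightening and was held there for 0.5 s.
- **Back-off:** The nut began to follow at a tool yaw of about -69°, and I stopped at +20.2°, about 1.56 rad back. The opening was 39 mm and the moment near zero.
- **Disagreement:** The spanner hole seen afterwards shows a net nut turn of -48° against -58° for the gripper. That means the fingers slipped about 10° at the hard stop, before the back-off. It does not change the back-off angle, which I measured from where the nut began to follow.
- **Not checked:** I estimated the grip force only from the opening and the gripper's fixed setting. I saw the bottle, bearing and impeller in the last picture, apparently where they were, but did not measure them again.

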